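# Shim a rocking instrument case

### The arm

A 7-joint arm with a two-finger parallel gripper is mounted at the origin on the work surface; the furniture and walls round the work are solid. World frame = base frame: x ahead of the robot, y to its left, z up, the work surface at z = 0. Lengths are in mm, angles in rad, forces in N, time in s.
With the tool pointing down it reaches from about 400 to 875 mm from the base axis. Payload 4.4 kg.
Tool frame: the origin (TCP) lies on the centre line of the jaws, within the pads' length; the fingertips stand 25 mm ahead of it and the grasp point (between the pads) lies 6 mm ahead of it (ctrl.finger_overhang is the distance from the TCP to the fingertips, in mm); z points along the fingers, y is the line along which they close (so a half turn about z gives the same grasp; the last joint's range is limited). The gripper opens to 85 mm and grips with 20 to 120 N. Pads are 22 mm wide; open, the fingers measure 114 mm over their backs; the gripper's body (76 mm by 85 mm) begins 54 mm behind the grasp point. The pads swing forward as they close: fully open they stand 13 mm farther back than shut.
Start: joints at [-1.369, 0.628, 0.038, 1.517, -0.027, 0.996, -0.02], TCP at [171.972, 626.852, 221.013] pointing down, gripper open.
Joint ranges: [-3.06, 3.06], [-0.37, 2.12], [-1.25, 1.32], [0.18, 2.47], [-1.1, 4.24], [0.23, 1.98], [-2.94, 2.94]. Speed limits (rad/s): [2.57, 2.57, 3.14, 3.14, 3.14, 3.14, 3.14].

### API

Orientations are given as [roll, pitch, yaw] about the fixed x, y, z axes, in that order (R = Rz(yaw) Ry(pitch) Rx(roll)).
In Python, from cell import ctrl gives the robot as it stands. The module is installed in compiled form; this text tells all that it offers.
- The arm moves only by the tool play_rows, never from a script. Its argument "targets" is a list of rows, each a list of 5 numbers: the closure, from 0 (fully open) to 1 (shut), then the shift along the tool's x, y, z in cm, then the turn about the tool's z in degrees. In form: [[gripper, dx, dy, dz, spin], ...]. A call has 1 to 10 rows; each row is the pose to reach, as a shift and turn from the pose commanded when the call began, along the tool's axes at that moment; what a row does not reach only later rows make up. A row lasts 1/10 s, in which the tool goes at most 50 mm and 8.59 degrees, less where a joint would pass 70% of its speed; a pose out of reach is approached as far as the arm can. A call with a gripper value outside its range is refused whole. The fingers move at their own pace and stop on an object; the grip force is fixed at half the most. Time passes only in rows, so rows that repeat a pose let the fingers close. It gives the time, the measured TCP pose, the force, the opening and the grip force at its end, in the units of the state.
- ctrl.read_state(): the state, without advancing time (a new reading comes with each control period).
- ctrl.get_image(name): name is "scene" or "top" or "wrist"; returns (picture, depth): 384x512x3 uint8, red, green, blue; 384x512 float32, mm along the optical axis (not along the pixel's ray), 0 where there is no reading.
- ctrl.calibration(name): a dict with "vfov" (degrees; the focal length in pixels is half the picture's height over the tangent of half this angle, whatever the lens; pixels are square), "cx", "cy" (the principal point, pixels), "extrinsics" (4x4, takes a point from camera to world coordinates); the wrist camera has in their place "mount" (4x4, takes a point from camera to tool coordinates, whose origin is the TCP and whose axes are the flange's). Camera axes: x right, y down, z forward; pixel columns grow to the right and rows downward; lengths in mm; the calibration is good to about 2 mm. The wrist camera is an equidistant fisheye: a pixel r from the principal point sees the ray r / f radians off the axis. A picture is of the moment at which its call begins: read the wrist's pose just before it. calibration takes no time and is no camera call.
- ctrl.finish_job(): hands the job in; it is judged then, once.
Trained networks look in the newest picture that a camera, given by its name, has taken for a name from the list of things; names that differ only in an ending like _2 or _b are one class to them, and where a whole thing is asked for, a point or a joint stands for the part that bears it (a point fixed in the world has none). Each returns a list of dicts, best first, with "confidence" (0 to 1); they miss things now and then, are a little off and sometimes report something else, mostly with a low value. They report only what shows in the picture. A call takes as long as a camera call. They do not tell look-alikes from the thing itself.
- ctrl.search_frame(camera, name): "bbox" ([left, top, right, bottom] in pixels, round what is visible of it).
- ctrl.trace(camera, name): "pixels" (384x512 bool, what is visible of it) and "bbox" ([left, top, right, bottom] in pixels, round what is visible of it).
The state is a dict: "clock": time; "qpos": joint angles; "qd": joint speeds; "tau": joint torques, N m; "eef_pos": TCP position; "tool_rot": TCP orientation; "force": force on the tool from outside, world axes, zero at the start; "torque": the same for the moment, N m; "width": finger opening in mm; "gripper_force": force on a finger pad.
Only numpy, scipy, OpenCV 4.12 (cv2) and the standard library are available. Lean on these libraries where they do the work, as an engineer would, in place of code of your own. Each camera call takes 0.05 s, during which the arm holds its last target. There are 200 camera calls.

### The job

The grey instrument case rocks on the bench because the foot under its right-hand front corner (right as you face its front panel) is too short. Press down on the case top over that foot with a fingertip to feel it rock, then push the wooden wedge along the bench, thin end first, under the foot until the case no longer rocks, without jacking the case up or shoving it along; finish with the fingertip pressing firmly on that corner again (program ends while still pressing) to prove that it sits firm and level. Only push and press: never pick up the wedge or the case, and leave everything else alone.

Things in the scene. Friction and masses are not known exactly. Their poses are not given: they have to be found in the camera images.
- case: loose grey instrument case, 0.6 kg, 120 mm along x, 100 mm along y, body from 14 to 34 mm high, on four round black feet of 12 mm diameter centred at x = +-46, y = +-37 mm. Origin: centre of its underside at the soles of the three good feet (z = 0 when level). Its front (aluminium panel, display, two small knobs) faces its own -x. Unpressed it stands level on the three good feet.
- case_corner (a point): point on the flat top of the case straight above the centre of the short foot (case x = -46, y = -37 mm), 13 mm in from both edges; height 34 mm when level. 2 to 4 N down here tips the case about the diagonal of the two neighbouring feet: the corner sinks by the gap under the short foot and shifts outward by 0.6 of that.
- case_sole (a point): point fixed to the case below the centre of the short foot, at the height where its sole should be (bench height when level). The real sole is 4 to 8.2 mm higher; how much differs each time and is not told.
- wedge: loose plain wooden wedge, 70 g, 62 mm along x, 44 mm along y. Origin: centre of its underside. Thin tip at x = +31 mm, 1.5 mm thick; the top slopes up evenly to 12 mm at x = -21 mm; from there to x = -31 mm a heel 22 mm high, whose upright back face is pushed on. It starts in front of the case, the tip pointing roughly along the case's +x.
- post_holder: a black upright post holder, 36x24x66 mm, a bystander standing loose on the bench; origin: centre of its underside
- lens_mount: a black cube lens mount, 29x29x32 mm, a bystander standing loose on the bench; origin: centre of its underside
- tape: a roll of black tape, lying flat, 64x64x19 mm, a bystander standing loose on the bench; origin: centre of its underside
- bottle: a small brown bottle with a white cap, 22x22x44 mm, a bystander standing loose on the bench; origin: centre of its underside
- mirror: a black mirror mount, 36x46x52 mm, a bystander standing loose on the bench; origin: centre of its underside
- block: a pine block, 45x62x58 mm, a bystander standing loose on the bench; origin: centre of its underside
- driver: a small flat black box with a short stub at one end, 34x54x16 mm, a bystander standing loose on the bench; origin: centre of its underside
Things that resemble listed ones, but are neither listed nor needed, are in the scene too. There is more than one size of the wedge; the one meant has the size given above.

How it is judged (in metres and radians):
On the way, in this order (a step that is already met when the one before it is completed fails the run):
1. the corner over the short foot is pressed down and the case rocks: the corner sinks by more than 2.5 mm (height (world z) of case_corner below 0.0315 m and contact force between the fingers and case above 0.5 N), for 0.1 s.
2. the wedge lies under the short foot, its tip at least 3 mm past the foot's centre (x of case_corner in the frame of wedge below 0.028 m and y of case_corner in the frame of wedge between -0.02 and 0.02 m), for 0.1 s.
At the end, for the whole second after the job is handed in: the fingers press on the case with more than 2.5 N and no longer touch the wedge; the wedge, flat on the bench and under the short foot, carries more than 1.5 N of it; the pressed corner is within 1.5 mm of its level height (34 mm) and the case is level within 0.03 rad and at rest (all of step 2 and contact force between the fingers and case above 2.5 N and contact force between wedge and case above 1.5 N and height (world z) of case_corner between 0.0325 and 0.0355 m and angle between case's own z axis and vertical below 0.03 rad and height (world z) of wedge below 0.004 m and linear speed of case below 0.01 m/s and contact force between the fingers and wedge below 0.1 N); the arm keeps its last pose, push and grip.
It fails at once if the wedge is lifted off the bench (height (world z) of wedge above 0.006 m).
It fails at once if the case is lifted (height (world z) of case above 0.01 m).
It fails at once if the case is shoved more than 20 mm from its place (distance of case from where it was at the start of the episode above 0.02 m).
It fails at once if the case is pressed with more than 30 N (contact force between the fingers and case above 30 N).
It fails at once if a bystander is moved by more than 15 mm (distance of any of post_holder, lens_mount, tape, bottle, mirror, block, driver from where it was at the start of the episode above 0.015 m).
It also fails if it takes over 72 s, if anything falls off the work surface, if the arm or the gripper's body presses on something with over 40 N, if the wrist force passes 120 N, or if a joint passes its speed limit or range.

## Working session

There is one attempt and no reset: what is moved stays moved. The work goes in short steps, Python scripts to look and compute and a tool call to move; the robot and the scene stay as the last step left them, time stands still between calls to the robot, and variables do not carry over. Pictures are saved under pics/ and viewed, at most 10 in all, crops included, and the job is handed in when it is done.

Besides the shell and the picture viewer there is one more tool, called after "Call:" as name(argument=value, ...), one argument or row to a line, values as JSON. play_rows: Moves the arm, as the interface text tells. Its arguments: {"type":"object","properties":{"targets":{"type":"array"}},"required":["targets"]}

```bash
mkdir -p pics; cat > h.py <<'E'
import numpy as np,cv2
from cell import ctrl
def world(cam,depth):
    c=ctrl.calibration(cam);f=192/np.tan(np.radians(c["vfov"]/2))
    v,u=np.mgrid[:384,:512];z=depth
    P=np.stack([(u-c["cx"])/f*z,(v-c["cy"])/f*z,z],-1)
    E=np.array(c["extrinsics"]);return P@E[:3,:3].T+E[:3,3]
E
python3 - <<'E'
from h import *
s=ctrl.read_state();print(s)
for n in("top","scene"):
    im,d=ctrl.get_image(n);cv2.imwrite(f"pics/{n}.png",im[...,::-1]);W=world(n,d);np.savez(n,im=im,d=d,W=W)
    print(n,ctrl.calibration(n))
    for k in("case","wedge","case_corner","post_holder","lens_mount","tape","bottle","mirror","block","driver"):
        for r in ctrl.trace(n,k):
            p=W[r["pixels"]&(d>0)]
            if len(p): print(k,round(r["confidence"],2),np.round(r["bbox"]),np.median(p,0).round(),np.percentile(p,2,axis=0).round(),np.percentile(p,98,axis=0).round())
E
```

```text
{'clock': 0.0, 'qpos': array([-1.36879716,  0.62933303,  0.03843468,  1.51837088, -0.02702599,
        0.99626309, -0.01998323]), 'qd': array([-0.00029894, -0.00032041, -0.00128025, -0.00262083,  0.00057574,
        0.00080736,  0.00100912]), 'tau': array([ 2.42167316e-04, -5.63410449e+01,  1.22656949e+00, -1.93432796e+01,
        1.11061797e-02,  1.09242156e-02,  5.61245599e-06]), 'eef_pos': array([171.78925786, 626.23190921, 220.09651228]), 'tool_rot': array([-3.13973573e+00, -2.40426123e-06,  2.87380194e+00]), 'force': array([ 0.48535446, -0.23461187,  0.98049064]), 'torque': array([0.0130912 , 0.00242026, 0.00342543]), 'gripper_force': 0.0, 'width': 85.52905403332895}
top {'vfov': 43.75003620287158, 'cx': 245.6298949077223, 'cy': 187.49313491185524, 'extrinsics': array([[-2.40716938e-02, -9.94978754e-01,  9.71485036e-02,
         3.40708254e+02],
       [-9.99706512e-01,  2.36924804e-02, -5.05529583e-03,
         2.44686070e+02],
       [ 2.72822292e-03, -9.72416812e-02, -9.95257058e-01,
         1.74731217e+03],
       [ 0.00000000e+00,  0.00000000e+00,  0.00000000e+00,
        
[... 1411 characters left out ...]
8.]
wedge 0.57 [232. 208. 248. 218.] [438. 263.   9.] [418. 244.  -1.] [476. 309.  24.]
case_corner 0.56 [211. 184. 240. 205.] [464. 365.  34.] [407. 314.  16.] [526. 434.  38.]
post_holder 0.18 [286. 243. 305. 262.] [415. -22.  16.] [387. -52.  -0.] [445.   6.  22.]
lens_mount 0.52 [209. 185. 241. 207.] [466. 369.  34.] [407. 314.  14.] [536. 448.  38.]
tape 0.77 [284. 243. 308. 257.] [414. -22.  16.] [387. -52.   0.] [444.   6.  22.]
bottle 0.62 [285. 211. 291. 226.] [526. 117.  23.] [519. 110.  -1.] [551. 130.  44.]
mirror 0.59 [323. 248. 337. 270.] [ 464. -130.   30.] [ 445. -146.   -1.] [492. -89.  49.]
driver 0.62 [187. 187. 192. 194.] [408. 516.  15.] [396. 502.   2.] [426. 538.  20.]
```

```bash
python3 - <<'E'
from h import *
t=cv2.imread("pics/top.png")[130:250,80:280];cv2.imwrite("pics/tc.png",cv2.resize(t,(800,480),interpolation=cv2.INTER_CUBIC))
t=cv2.imread("pics/scene.png")[150:290,170:370];cv2.imwrite("pics/sc.png",cv2.resize(t,(800,560),interpolation=cv2.INTER_CUBIC))
E
```

```text
(no output)
```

View pics/tc.png

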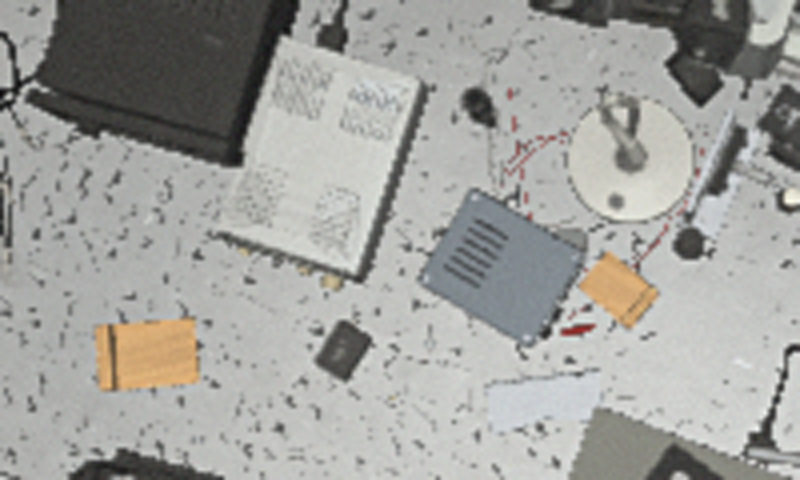

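View pics/sc.png

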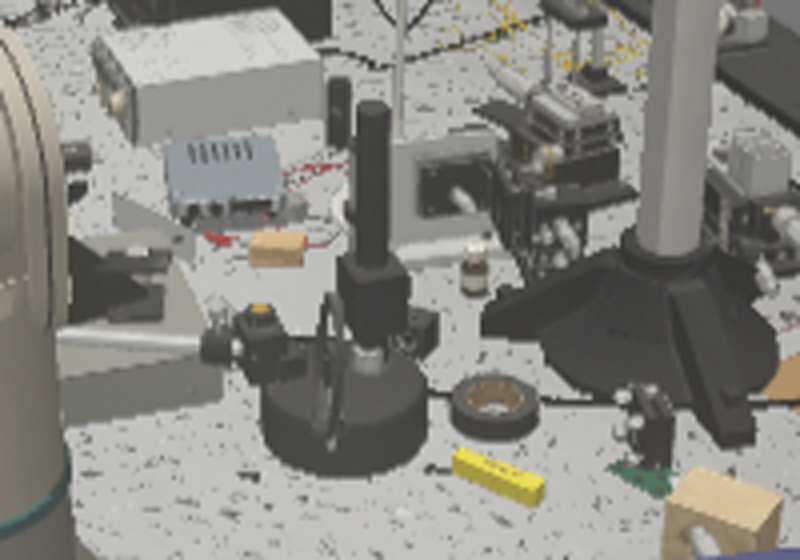

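The small wedge at crop (618,288) in the top view is the right size, with its heel at lower right. The case front faces lower right, so the short foot is at about (575,250). The large wedge at (150,355) is the look-alike.

```bash
cat >> h.py <<'E'
def rect(P):
    (c,s,a)=cv2.minAreaRect(P[:,:2].astype(np.float32));return np.round(c,1),np.round(s,1),round(a,1)
E
python3 - <<'E'
from h import *
for n in("top","scene"):
    D=np.load(n+".npz");W=D["W"];im=D["im"].astype(int);d=D["d"]
    near=(d>0)&(W[...,0]>380)&(W[...,0]<580)&(W[...,1]>200)&(W[...,1]<470)
    blue=near&(abs(W[...,2]-34)<9)&(im[...,2]>im[...,0]+8)
    org=near&(im[...,0]>im[...,2]+50)&(im[...,1]>im[...,2]+20)
    for nm,m in(("case",blue),("wedge",org)):
        k=cv2.connectedComponentsWithStats(m.astype(np.uint8));i=1+np.argmax(k[2][1:,4]);m=k[1]==i
        print(n,nm,m.sum(),rect(W[m]),W[m].mean(0).round(1))
        if nm=="case": print("z med",np.median(W[m][:,2]))
        else:
            h=W[m];print(h[h[:,2]>16].mean(0).round(),h[h[:,2]<7].mean(0).round())
    if n=="top":
        for x in range(640,340,-20):
            print(x,[int(np.max(W[...,2][(d>0)&(abs(W[...,0]-x)<10)&(abs(W[...,1]-y)<10)],initial=-1)) for y in range(460,120,-20)])
c=ctrl.calibration("wrist");print(c)
E
```

```text
top case 789 (array([479.5, 383.5]), array([118.1,  96.9]), 58.7) [478.3 382.   34.3]
z med 34.408116677853286
top wedge 193 (array([458.4, 278. ]), array([61.9, 43.8]), 49.0) [458.2 279.2   9.9]
[442. 263.  23.] [468. 287.   3.]
640 [78, 60, 6, 73, 11, 7, 7, 9, 8, 701, 699, 703, 703, 703, 698, 508, 473]
620 [77, 9, 67, 74, 42, 9, 11, 7, 701, 713, 708, 701, 702, 700, 697, 546, 471]
600 [79, 9, 6, 43, 38, 10, 12, 13, 732, 733, 721, 22, 705, 709, 699, 546, 469]
580 [72, 8, 7, 10, 12, 7, 8, 722, 737, 736, 718, 459, 727, 729, 699, 536, 466]
560 [8, 11, 8, 25, 6, 9, 5, 18, 719, 733, 279, 25, 740, 736, 721, 72, 107]
540 [10, 7, 41, 40, 35, 8, 10, 16, 21, 24, 268, 727, 731, 737, 97, 60, 68]
520 [6, 34, 40, 42, 40, 40, 35, 26, 7, 16, 20, 16, 112, 63, 15, 10, 7]
500 [8, 39, 42, 45, 44, 40, 44, 37, 20, 13, 11, 11, 122, 122, 11, 11, 7]
480 [36, 42, 41, 42, 40, 41, 43, 42, 9, 14, 9, 10, 120, 109, 7, 7, 8]
460 [37, 42, 40, 43, 41, 38, 42, 39, 16, 18, 32, 28, 5, 9, 7, 10, 13]
440 [7, 26, 40, 41, 44, 39, 40, 10, 20, 22, 27, 18, 9, 9, 11, 7, 8]
420 [12, 10, 7, 29, 42, 42, 37, 19, 18, 21, 28, 8, 7, 7
[... 161 characters left out ...]
, 10, 51, 12, 7, 8, 10, 8, 11, 5, 30]
scene case 312 (array([475. , 384.3]), array([117.2,  97. ]), 59.2) [472.7 379.8  34.3]
z med 34.162420420275566
scene wedge 74 (array([454.3, 281.1]), array([68.6, 40.8]), 51.6) [447.2 271.7  12.8]
[439. 258.  21.] [462. 290.   4.]
{'vfov': 65.70646984690485, 'cx': 257.5497071790646, 'cy': 189.83888762523074, 'mount': array([[ 4.12194505e-04, -9.63186411e-01, -2.68834089e-01,
         6.82478710e+01],
       [ 9.99999452e-01,  1.38285229e-04,  1.03781417e-03,
        -4.15401905e-01],
       [-9.62432719e-04, -2.68834369e-01,  9.63185940e-01,
        -1.52920775e+02],
       [ 0.00000000e+00,  0.00000000e+00,  0.00000000e+00,
         1.00000000e+00]])}
```

```bash
python3 - <<'E'
from h import *
P=[];
for n in("top","scene"):
    D=np.load(n+".npz");P.append(D["W"][D["d"]>0])
P=np.vstack(P)
ys=range(700,20,-40);print("     ",list(ys))
for x in range(760,80,-40):
    print(x,[int(np.percentile(q,97)) if len(q:=P[(abs(P[:,0]-x)<20)&(abs(P[:,1]-y)<20)][:,2])>3 else -1 for y in ys])
q=P[(abs(P[:,0]-590)<70)&(abs(P[:,1]-270)<70)];print(np.histogram(q[:,2],bins=range(0,800,50)))
for lo in(50,150,300,500):
    m=P[(P[:,2]>lo)&(P[:,2]<lo+100)&(P[:,0]>300)&(P[:,0]<700)&(P[:,1]>100)&(P[:,1]<500)]
    print(lo,len(m), np.percentile(m,[2,50,98],axis=0).round() if len(m) else 0)
E
```

```text
[700, 660, 620, 580, 540, 500, 460, 420, 380, 340, 300, 260, 220, 180, 140, 100, 60]
760 [132, 133, 133, 131, 80, 18, 6, 9, 7, 71, 75, 77, 79, 77, 47, 147, 149]
720 [130, 131, 131, 130, 108, 28, 7, 6, 7, 30, 71, 75, 91, 89, 25, 7, 75]
680 [130, 131, 130, 128, 73, 68, 6, 11, 9, 8, 7, 698, 701, 699, 5, 6, 8]
640 [129, 131, 131, 126, 74, 73, 74, 67, 67, 8, 704, 702, 701, 697, 470, 454, 8]
600 [132, 130, 130, 118, 73, 74, 74, 65, 62, 11, 735, 728, 707, 704, 529, 463, 81]
560 [9, 123, 130, 75, 75, 76, 71, 31, 10, 9, 733, 725, 735, 727, 465, 461, 469]
520 [5, 7, 72, 75, 75, 72, 6, 41, 40, 37, 19, 248, 718, 93, 46, 51, 459]
480 [7, 8, 54, 71, 72, 71, 38, 39, 40, 39, 35, 13, 118, 49, 8, 6, 23]
440 [15, 10, 6, 6, 45, 13, 7, 39, 41, 38, 16, 26, 7, 7, 7, 33, 29]
400 [18, 11, 6, 9, 23, 18, 7, 6, 35, 37, 32, 10, 6, 7, 12, 11, 40]
360 [7, 7, 6, 7, 6, 9, 6, 10, 35, 36, 53, 13, 8, 7, 26, 51, 252]
320 [126, 11, 7, 7, 6, 7, 6, 7, 8, 10, 59, 60, 78, 62, 68, 83, 133]
280 [128, 125, 149, 9, 7, 6, 7, 7, 7, 100, 123, 128, 93, 98, 62, 101, 98]
240 [123, 607, 593, 109, 8, 149, 109, 8, 8, 99, 117, 131, 112, 100, 73, 94, 6]
200 [334, 617, 638, 653, 670, 675, 110, 42, 56, 93, 110, 124, 132, 75, 72, 6, 9]
160 [187, 623, 643, 667, 696, 720, 744, 771, 777, 55, 60, 61, 77, 68, 50, 5, 6]
120 [-1, 628, 642, 660, 694, 725, 753, 783, 806, 837, 839, 824, 726, 641, 7, 11, 13]
(array([1141,  119,   80,   40,   57,  154,  108,    0,   70,  223,  179,
        253,  275,  702,  848]), array([  0,  50, 100, 150, 200, 250, 300, 350, 400, 450, 500, 550, 600,
       650, 700, 750]))
50 2294 [[303. 105.  51.]
 [561. 216.  69.]
 [656. 498. 116.]]
150 97 [[539. 253. 154.]
 [573. 260. 207.]
 [580. 266. 249.]]
300 334 [[565. 103. 302.]
 [577. 164. 385.]
 [599. 283. 399.]]
500 1401 [[576. 152. 501.]
 [616. 185. 543.]
 [665. 256. 597.]]
```

View pics/scene.png

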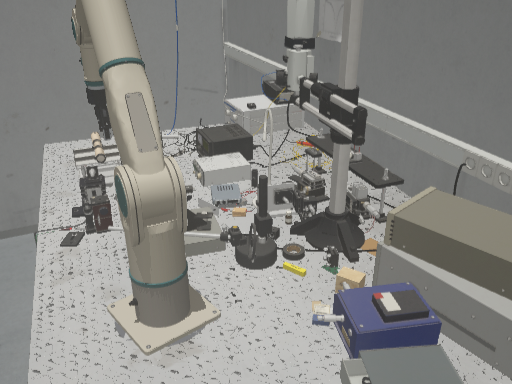

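The scene view shows the microscope head overhead beyond the case and a thin rod at about (268,110-180). I'll keep the camera side of the tool away from those.

Call:
play_rows(
  targets=[
    [1,-3.8,-2.1,0,2],
    [1,-7.7,-4.2,0,4],
    [1,-11.5,-6.2,0,6],
    [1,-15.4,-8.3,0,8],
    [1,-19.2,-10.4,0,10],
    [1,-23,-12.5,0,12],
    [1,-26.9,-14.6,0,14],
    [1,-30.7,-16.6,0,16],
    [1,-34.6,-18.7,0,18],
    [1,-38.4,-20.8,0,20],
  ],
)

```text
clock: 2.1
eef_pos: [488.5, 323.3, 221.2]
tool_rot: [3.141, 0.0, 2.523]
force: [-0.7, 0.9, 0.0]
width: 0.1
gripper_force: 0.0
```

Call:
play_rows(
  targets=[
    [1,0,0,0,0],
    [1,0,0,0,0],
  ],
)

```text
clock: 2.3
eef_pos: [488.0, 323.6, 221.0]
tool_rot: [3.142, 0.0, 2.522]
force: [-0.9, 0.7, 0.2]
width: -0.2
gripper_force: 0.0
```

```bash
cat >> h.py <<'E'
from scipy.spatial.transform import Rotation as R
def wristW():
    s=ctrl.read_state();im,d=ctrl.get_image("wrist");c=ctrl.calibration("wrist")
    f=192/np.tan(np.radians(c["vfov"]/2));v,u=np.mgrid[:384,:512]
    x,y=u-c["cx"],v-c["cy"];r=np.hypot(x,y)+1e-9;th=r/f;k=np.tan(np.minimum(th,1.5))/r*d
    P=np.stack([x*k,y*k,d],-1);M=np.array(c["mount"]);P=P@M[:3,:3].T+M[:3,3]
    T=R.from_euler("xyz",s["tool_rot"]).as_matrix();return s,im,d,P@T.T+s["eef_pos"]
def fit(im,d,W):
    im=im.astype(int);near=(d>0)&(W[...,0]>380)&(W[...,0]<580)&(W[...,1]>200)&(W[...,1]<470)
    for nm,m in(("case",near&(abs(W[...,2]-34)<6)&(im[...,2]>im[...,0]+8)),("wedge",near&(im[...,0]>im[...,2]+50)&(im[...,1]>im[...,2]+20))):
        k=cv2.connectedComponentsWithStats(m.astype(np.uint8))
        if k[0]<2: print(nm,"none");continue
        m=k[1]==1+np.argmax(k[2][1:,4]);p=W[m]
        print(nm,m.sum(),rect(p),p.mean(0).round(1))
        if nm=="wedge" and (p[:,2]>19).any(): print("heel",rect(p[p[:,2]>19]),p[p[:,2]>19].mean(0).round(1),"tip",p[p[:,2]<5].mean(0).round(1))
E
python3 - <<'E'
from h import *
s,im,d,W=wristW();print(s["eef_pos"],s["tool_rot"],s["force"],s["width"]);fit(im,d,W);cv2.imwrite("pics/w1.png",im[...,::-1])
E
```

```text
[488.0171846  323.61295855 220.98986885] [3.14156837e+00 4.43066869e-07 2.52196478e+00] [-0.87335696  0.66190959  0.23300138] -0.23490706477326312
case 5228 (array([477.1, 386. ]), array([117.3,  96.8]), 58.0) [470.5 389.   34. ]
wedge 2 (array([438.4, 293.2]), array([1.6, 0. ]), -117.4) [438.4 293.2   8.4]
```

View pics/w1.png

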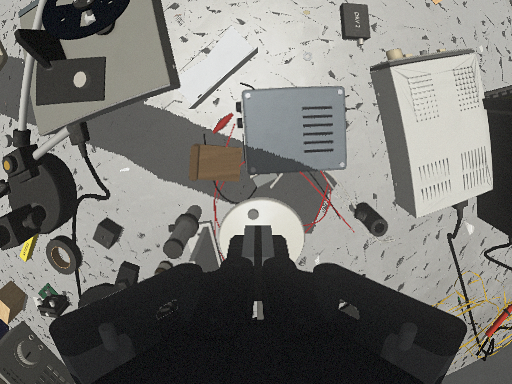

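The wrist view shows the case at (295,130) and the wedge in shadow at (215,162), with its heel on the left. The short-foot corner is near (248,168). I'll refit with shadow-tolerant thresholds.

```bash
sed -i 's/(im\[...,2\]>im\[...,0\]+8)/(im[...,2]>im[...,0]+3)/; s/im\[...,0\]>im\[...,2\]+50)&(im\[...,1\]>im\[...,2\]+20/im[...,0]>im[...,2]+18)\&(im[...,1]>im[...,2]+7/' h.py
cat >> h.py <<'E'
def rel(cc,ca,wc,wa):
    D=lambda a:np.array([np.cos(np.radians(a)),np.sin(np.radians(a))]);N=lambda v:np.array([-v[1],v[0]])
    x=D(ca);k=np.array(cc)-46*x-37*N(x);e=k-wc;w=D(wa);print("corner",k.round(1),"in wedge",(e@w).round(1),(e@N(w)).round(1));return k
E
python3 - <<'E'
from h import *
s,im,d,W=wristW();print(s["force"]);fit(im,d,W)
print(W[162,193],W[162,215],W[162,240],W[168,248],im[162,215])
E
```

```text
[-0.14948411  0.71577263 -0.78354927]
case 7398 (array([477.4, 385.6]), array([118.9,  99.5]), 58.3) [474.  387.6  34. ]
wedge 1784 (array([455.2, 279.6]), array([68. , 49.1]), 52.9) [455.2 280.8   9.2]
heel (array([438.5, 262. ]), array([10.4, 43.8]), 48.1) [439.1 262.1  21.7] tip [469.7 295.5   2.9]
[436.75341697 263.948353    21.78574493] [453.70478222 282.73342645   6.87545912] [472.86913001 307.46751484   0.54169205] [480.51959673 315.738108    32.43675327] [116  96  71]
```

Call:
play_rows(
  targets=[
    [1,0.4,0.1,3,0],
    [1,0.4,0.1,6,0],
    [1,0.4,0.1,9,0],
    [1,0.4,0.1,12,0],
    [1,0.4,0.1,14.5,0],
    [1,0.4,0.1,15.6,0],
    [1,0.4,0.1,15.6,0],
    [1,0.4,0.1,15.6,0],
  ],
)

```text
clock: 3.2
eef_pos: [484.7, 328.8, 65.8]
tool_rot: [3.14, 0.0, 2.526]
force: [0.7, -0.1, 0.7]
width: 0.2
gripper_force: 0.0
```

Call:
play_rows(
  targets=[
    [1,0,0,0.2,0],
    [1,0,0,0.4,0],
    [1,0,0,0.5,0],
    [1,0,0,0.6,0],
    [1,0,0,0.6,0],
  ],
)

```text
clock: 3.7
eef_pos: [484.5, 327.8, 59.0]
tool_rot: [3.142, -0.0, 2.525]
force: [0.6, 0.2, -0.3]
width: 0.2
gripper_force: 0.0
```

Call:
play_rows(
  targets=[
    [1,0,0,0.1,0],
    [1,0,0,0.2,0],
    [1,0,0,0.2,0],
    [1,0,0,0.2,0],
  ],
)

```text
clock: 4.1
eef_pos: [484.5, 327.7, 56.9]
tool_rot: [-3.141, -0.0, 2.525]
force: [0.5, -0.3, -0.6]
width: 0.2
gripper_force: 0.0
```

Call:
play_rows(
  targets=[
    [1,0,0,0.1,0],
    [1,0,0,0.2,0],
    [1,0,0,0.2,0],
    [1,0,0,0.2,0],
  ],
)

```text
clock: 4.5
eef_pos: [484.5, 327.8, 54.9]
tool_rot: [-3.142, -0.0, 2.525]
force: [-0.5, -0.1, 0.5]
width: 0.2
gripper_force: 0.0
```

Call:
play_rows(
  targets=[
    [1,0,0,0.1,0],
    [1,0,0,0.2,0],
    [1,0,0,0.2,0],
    [1,0,0,0.2,0],
  ],
)

```text
clock: 4.9
eef_pos: [484.5, 327.7, 52.9]
tool_rot: [-3.141, -0.0, 2.525]
force: [0.6, -0.0, 0.2]
width: -0.2
gripper_force: 0.0
```

```bash
python3 - <<'E'
from h import *
print(ctrl.finger_overhang)
for i in range(4):
    s,im,d,W=wristW();print(s["eef_pos"].round(1),s["force"].round(2))
fit(im,d,W);cv2.imwrite("pics/w2.png",im[...,::-1])
m=(d>0)&(abs(W[...,2]-32)<10)
i=ctrl.trace("wrist","case")
for r in i:
    p=W[r["pixels"]&m];A=np.c_[p[:,:2],np.ones(len(p))];q=np.linalg.lstsq(A,p[:,2],rcond=None)[0];print(r["confidence"],len(p),q,q@[484.5,327.7,1])
E
```

```text
25.0
[484.5 327.7  52.9] [ 0.6  -0.04  0.19]
[484.6 327.8  53. ] [-0.08  0.6   0.42]
[484.5 327.8  53. ] [0.91 0.07 0.43]
[484.6 327.8  53. ] [-0.23 -0.38  0.05]
case 25682 (array([476.9, 385.4]), array([118.8,  98.9]), 58.4) [471.2 385.2  34. ]
wedge 5289 (array([456.6, 277.6]), array([77.3, 54.6]), 54.8) [454.4 281.4   9.1]
heel (array([439. , 284.8]), array([80.4, 36.4]), 89.9) [438.6 263.3  21.6] tip [467.8 296.7   3. ]
0.71 29042 [6.42396191e-03 6.24280710e-03 2.84432336e+01] 33.601411055045034
```

View pics/w2.png

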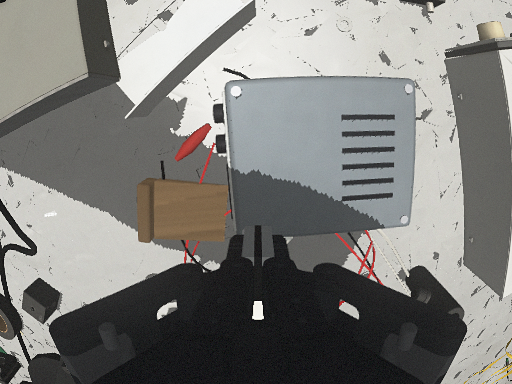

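```bash
python3 - <<'E'
from h import *
s,im,d,W=wristW()
for u in(230,240,250,258,266,280):
    print(u,[tuple(W[v,u].round().astype(int)) for v in(215,222,228,234,240,248)])
c=ctrl.calibration("wrist");M=np.array(c["mount"]);f=192/np.tan(np.radians(c["vfov"]/2))
for p in([11,0,25],[-11,0,25],[11,14,25],[0,0,25],[11,-14,25]):
    q=M[:3,:3].T@(np.array(p)-M[:3,3]);r=np.hypot(*q[:2]);th=np.arctan2(r,q[2]);print(p,c["cx"]+q[0]/r*f*th,c["cy"]+q[1]/r*f*th)
E
```

```text
230 [(np.int64(480), np.int64(306), np.int64(0)), (np.int64(484), np.int64(302), np.int64(-1)), (np.int64(488), np.int64(300), np.int64(0)), (np.int64(492), np.int64(296), np.int64(0)), (np.int64(471), np.int64(321), np.int64(76)), (np.int64(472), np.int64(321), np.int64(84))]
240 [(np.int64(475), np.int64(321), np.int64(34)), (np.int64(479), np.int64(318), np.int64(33)), (np.int64(482), np.int64(316), np.int64(34)), (np.int64(485), np.int64(313), np.int64(34)), (np.int64(474), np.int64(325), np.int64(76)), (np.int64(474), np.int64(325), np.int64(84))]
250 [(np.int64(478), np.int64(326), np.int64(35)), (np.int64(482), np.int64(323), np.int64(34)), (np.int64(473), np.int64(331), np.int64(72)), (np.int64(474), np.int64(331), np.int64(78)), (np.int64(473), np.int64(331), np.int64(86)), (np.int64(474), np.int64(331), np.int64(92))]
258 [(np.int64(482), np.int64(330), np.int64(33)), (np.int64(485), np.int64(327), np.int64(34)), (np.int64(476), np.int64(334), np.int64(70)), (np.int64(476), np.int64(334), np.int64(78)), (np.int64(476), np.int64(334), np.int64(85)), (np.int64(476), np.int64(334), np.int64(93))]
266 [(np.int64(484), np.int64(334), np.int64(35)), (np.int64(488), np.int64(331), np.int64(34)), (np.int64(478), np.int64(337), np.int64(70)), (np.int64(477), np.int64(337), np.int64(79)), (np.int64(478), np.int64(337), np.int64(84)), (np.int64(478), np.int64(336), np.int64(91))]
280 [(np.int64(489), np.int64(341), np.int64(34)), (np.int64(493), np.int64(338), np.int64(33)), (np.int64(496), np.int64(336), np.int64(34)), (np.int64(500), np.int64(334), np.int64(34)), (np.int64(485), np.int64(340), np.int64(77)), (np.int64(484), np.int64(340), np.int64(85))]
[11, 0, 25] 257.9744926721443 201.3347637744011
[-11, 0, 25] 257.94483072871924 233.3839302716624
[11, 14, 25] 280.2105393767572 201.3149632832895
[0, 0, 25] 257.959778385234 217.68943372371464
[11, -14, 25] 235.73037235500516 201.31167816148655
```

Call:
play_rows(
  targets=[
    [1,0,0,0.1,0],
    [1,0,0,0.2,0],
    [1,0,0,0.3,0],
    [1,0,0,0.3,0],
  ],
)

```text
clock: 5.6
eef_pos: [484.4, 327.7, 49.8]
tool_rot: [-3.141, -0.0, 2.525]
force: [0.0, -0.6, -0.2]
width: -0.1
gripper_force: 0.0
```

```bash
python3 - <<'E'
from h import *
F=[]
for i in range(8):
    s=ctrl.read_state();im,d=ctrl.get_image("wrist");F.append(np.r_[s["force"],s["eef_pos"]])
print(np.mean(F,0).round(2),s["torque"],s["tau"].round(2))
W=wristW()[3]
for u in(240,250,258,266):
    print(u,[(v,*map(int,W[v,u].round())) for v in range(216,236,2)])
s2=cv2.resize(im[170:290,190:330,::-1],(700,600),interpolation=cv2.INTER_CUBIC);cv2.imwrite("pics/w3.png",s2)
E
```

```text
[-1.0000e-01  1.0000e-02  1.3000e-01  4.8454e+02  3.2777e+02  4.9960e+01] [ 0.003492    0.00175815 -0.03742318] [ 0.000e+00 -5.543e+01  2.310e+00 -1.175e+01  1.000e-02  0.000e+00
  0.000e+00]
240 [(216, 475, 321, 34), (218, 476, 321, 34), (220, 477, 320, 35), (222, 478, 319, 33), (224, 479, 318, 33), (226, 480, 317, 34), (228, 481, 316, 33), (230, 482, 316, 34), (232, 483, 315, 33), (234, 485, 314, 33)]
250 [(216, 478, 326, 34), (218, 479, 326, 33), (220, 480, 325, 33), (222, 481, 324, 33), (224, 482, 323, 34), (226, 473, 331, 65), (228, 473, 331, 69), (230, 473, 331, 71), (232, 473, 331, 74), (234, 473, 331, 75)]
258 [(216, 481, 330, 34), (218, 482, 329, 33), (220, 483, 329, 34), (222, 484, 328, 34), (224, 485, 327, 33), (226, 475, 334, 66), (228, 476, 334, 68), (230, 476, 334, 70), (232, 475, 334, 73), (234, 475, 334, 76)]
266 [(216, 483, 335, 35), (218, 485, 334, 34), (220, 486, 333, 33), (222, 487, 332, 35), (224, 488, 331, 34), (226, 478, 337, 65), (228, 478, 337, 68), (230, 478, 337, 70), (232, 478, 337, 73), (234, 478, 337, 75)]
```

View pics/w3.png

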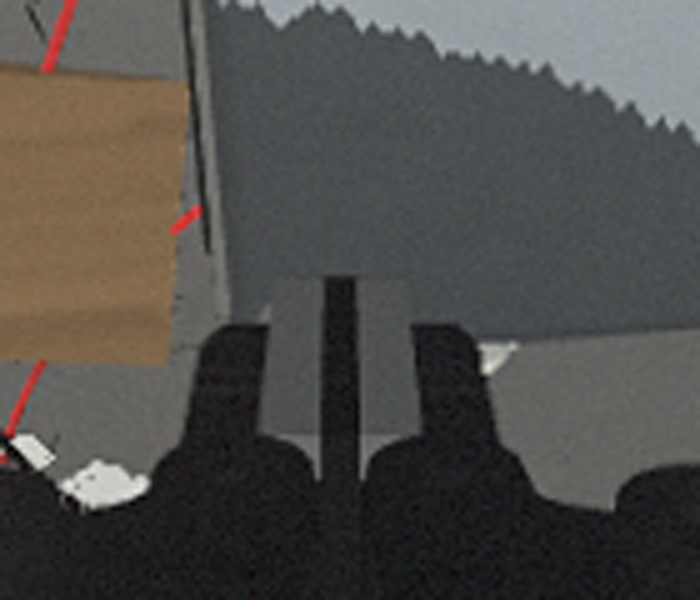

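The fingertips show at about z = 65, still above the case top at 34, so they end roughly 14 mm behind the TCP. I'll keep descending until I feel contact.

Call:
play_rows(
  targets=[
    [1,0,0,0.3,0],
    [1,0,0,0.6,0],
    [1,0,0,0.9,0],
    [1,0,0,1.2,0],
    [1,0,0,1.2,0],
  ],
)

```text
clock: 6.55
eef_pos: [484.2, 327.5, 37.4]
tool_rot: [-3.141, -0.0, 2.525]
force: [0.1, -0.6, -0.3]
width: -0.3
gripper_force: 0.0
```

```bash
cat >> h.py <<'E'
def favg(n=6):
    F=[]
    for i in range(n):
        s=ctrl.read_state();F.append(np.r_[s["force"],s["eef_pos"]]);ctrl.get_image("wrist")
    print("F,pos",np.mean(F,0).round(2))
E
python3 - <<'E'
from h import *
favg()
W=wristW()[3]
for u in(240,250,258,266):
    print(u,[(v,*map(int,W[v,u].round())) for v in range(212,236,3)])
E
```

```text
F,pos [-5.0000e-02 -1.0000e-02 -3.4000e-01  4.8449e+02  3.2772e+02  3.7840e+01]
240 [(212, 469, 326, 35), (215, 471, 325, 33), (218, 472, 324, 34), (221, 474, 323, 34), (224, 475, 322, 34), (227, 477, 321, 34), (230, 478, 320, 34), (233, 480, 318, 33)]
250 [(212, 473, 331, 33), (215, 474, 330, 36), (218, 476, 329, 34), (221, 477, 328, 34), (224, 479, 326, 34), (227, 473, 331, 54), (230, 473, 331, 59), (233, 473, 331, 62)]
258 [(212, 475, 335, 35), (215, 477, 333, 33), (218, 478, 332, 35), (221, 480, 331, 33), (224, 481, 330, 35), (227, 476, 334, 55), (230, 475, 334, 60), (233, 476, 334, 62)]
266 [(212, 478, 338, 33), (215, 480, 337, 33), (218, 481, 336, 33), (221, 482, 335, 34), (224, 429, 367, 191), (227, 478, 337, 55), (230, 478, 337, 58), (233, 478, 337, 63)]
```

Call:
play_rows(
  targets=[
    [1,0,0,0.4,0],
    [1,0,0,0.8,0],
    [1,0,0,1.2,0],
    [1,0,0,1.4,0],
    [1,0,0,1.4,0],
  ],
)

```text
clock: 7.4
eef_pos: [484.3, 327.6, 23.6]
tool_rot: [-3.141, -0.0, 2.525]
force: [-0.8, -1.2, 1.5]
width: -0.3
gripper_force: 0.4
```

Call:
play_rows(
  targets=[
    [1,0,0,0.1,0],
    [1,0,0,0.2,0],
    [1,0,0,0.2,0],
  ],
)

```text
clock: 7.7
eef_pos: [484.7, 327.3, 22.1]
tool_rot: [-3.141, 0.0, 2.524]
force: [0.4, -1.3, 2.2]
width: 0.3
gripper_force: 1.1
```

Call:
play_rows(
  targets=[
    [1,0,0,0.1,0],
    [1,0,0,0.2,0],
    [1,0,0,0.2,0],
  ],
)

```text
clock: 8.0
eef_pos: [484.9, 327.6, 20.0]
tool_rot: [3.141, 0.0, 2.524]
force: [1.0, -2.5, 2.7]
width: 0.1
gripper_force: 1.4
```

Call:
play_rows(
  targets=[
    [1,0,0,0.1,0],
    [1,0,0,0.2,0],
    [1,0,0,0.2,0],
  ],
)

```text
clock: 8.3
eef_pos: [485.1, 327.6, 19.0]
tool_rot: [3.141, 0.001, 2.524]
force: [-0.7, -4.3, 10.7]
width: -0.3
gripper_force: 5.3
```

```bash
python3 - <<'E'
from h import *
favg()
s,im,d,W=wristW()
fit(im,d,W)
for u in(250,266):
    print(u,[(v,*map(int,W[v,u].round())) for v in range(212,236,3)])
E
```

```text
F,pos [-4.3000e-01 -3.9200e+00  1.0360e+01  4.8505e+02  3.2755e+02  1.8960e+01]
case 34894 (array([477.8, 382.5]), array([118.9,  98.9]), 58.3) [469.7 383.2  34.4]
wedge 7121 (array([456.6, 275.1]), array([78.7, 57.7]), 54.2) [454.  281.6   9.1]
heel (array([454.3, 283.7]), array([67.6, 43.4]), 54.6) [438.4 264.2  21.6] tip [467.4 297.2   3.1]
250 [(212, 469, 334, 30), (215, 470, 333, 30), (218, 472, 332, 30), (221, 473, 331, 29), (224, 474, 330, 29), (227, 474, 331, 36), (230, 474, 331, 40), (233, 474, 331, 43)]
266 [(212, 474, 340, 29), (215, 475, 339, 29), (218, 477, 338, 29), (221, 478, 338, 30), (224, 479, 337, 29), (227, 478, 337, 37), (230, 478, 337, 39), (233, 478, 337, 44)]
```

```bash
cat >> h.py <<'E'
def plane(xy,s,im,d,W):
    im=im.astype(int);m=(d>0)&(im[...,2]>im[...,0]+3)&(abs(W[...,2]-33)<9)&(np.hypot(W[...,0]-478,W[...,1]-384)<72)
    p=W[m]
    for _ in range(3):
        q=np.linalg.lstsq(np.c_[p[:,:2],np.ones(len(p))],p[:,2],rcond=None)[0];e=p[:,2]-np.c_[p[:,:2],np.ones(len(p))]@q;p=p[abs(e)<2]
    print("tilt",q[:2].round(4),"z corner",(q@[*xy,1]).round(2),"z far",(q@[470,444,1]).round(2),len(p))
E
python3 - <<'E'
from h import *
plane((485,325),*wristW())
E
```

```text
tilt [-0.0322  0.095 ] z corner 28.45 z far 40.23 35248
```

Call:
play_rows(
  targets=[
    [1,0,0,-0.2,0],
    [1,0,0,-0.5,0],
    [1,0,0,-1.5,0],
    [1,0,0,-3,0],
    [1,0,0,-3,0],
  ],
)

```text
clock: 9.2
eef_pos: [485.9, 328.9, 50.3]
tool_rot: [3.138, 0.001, 2.525]
force: [-0.0, 0.3, 0.3]
width: -0.1
gripper_force: 0.0
```

```bash
python3 - <<'E'
from h import *
favg(2)
a=wristW();plane((485,325),*a);fit(*a[1:])
E
```

```text
F,pos [-3.9000e-01  1.8000e-01  2.0000e-02  4.8565e+02  3.2878e+02  4.9910e+01]
tilt [0.0012 0.0012] z corner 33.95 z far 34.08 26390
case 26723 (array([476.8, 385.5]), array([118.6,  98.7]), 58.4) [471.1 385.6  34. ]
wedge 5486 (array([456.7, 274.6]), array([71.8, 54.2]), 49.5) [454.3 281.4   9.1]
heel (array([439.3, 261.8]), array([10.7, 43.9]), 47.4) [438.7 263.   21.6] tip [467.8 297.1   3. ]
```

```bash
python3 - <<'E'
from h import *
s,im,d,W=wristW();T=R.from_euler("xyz",s["tool_rot"]).as_matrix();P=(W-s["eef_pos"])@T
m=(d>0)&(P[...,2]<-5)&(abs(P[...,0])<45)&(d<200);p=P[m]
for a in range(-110,110,10):
    q=p[(p[:,1]>=a)&(p[:,1]<a+10)]
    if len(q)>5: print(a,"lowest tool z",np.percentile(q[:,2],99).round(1),"x",np.percentile(q[:,0],[2,98]).round())
q=p[abs(p[:,1])<20]
for z in range(-34,-4,4):
    r=q[(q[:,2]>=z)&(q[:,2]<z+4)]; 
    if len(r):print(z,len(r),np.percentile(r,[1,99],axis=0).round(1).tolist())
E
```

```text
-70 lowest tool z -92.6 x [ 8. 13.]
-60 lowest tool z -84.1 x [-6. 14.]
-50 lowest tool z -73.1 x [ 1. 13.]
-40 lowest tool z -60.9 x [-8. 13.]
-30 lowest tool z -55.9 x [-7. 13.]
-20 lowest tool z -23.2 x [ 7. 20.]
-10 lowest tool z -18.1 x [-6. 20.]
0 lowest tool z -18.6 x [-5. 20.]
10 lowest tool z -23.9 x [ 7. 20.]
20 lowest tool z -56.6 x [-7. 13.]
30 lowest tool z -61.6 x [-8. 13.]
40 lowest tool z -73.8 x [ 3. 13.]
50 lowest tool z -85.1 x [-6. 14.]
60 lowest tool z -94.7 x [11. 13.]
-34 215 [[6.3, -13.4, -34.0], [11.7, 13.2, -30.0]]
-30 212 [[6.3, -13.7, -29.9], [11.6, 13.0, -26.1]]
-26 197 [[6.4, -13.8, -26.0], [11.6, 13.2, -22.1]]
-22 172 [[6.5, -13.0, -21.9], [11.5, 12.6, -18.0]]
-18 91 [[6.5, -10.2, -17.9], [11.5, 10.9, -14.1]]
-14 12 [[10.6, -6.0, -13.9], [10.9, 5.8, -13.1]]
```

Call:
play_rows(
  targets=[
    [1,0,-3,0,0],
    [1,0,-6,0,0],
    [1,0,-9,0,0],
    [1,0,-11.5,0,0],
    [1,0,-11.5,1.5,0],
    [1,0,-11.5,3,0],
    [1,0,-11.5,4.2,0],
    [1,0,-11.5,5.2,0],
    [1,0,-11.5,5.2,0],
  ],
)

```text
clock: 10.3
eef_pos: [417.7, 233.7, -5.2]
tool_rot: [-3.14, -0.0, 2.525]
force: [0.2, -0.0, -0.3]
width: 0.2
gripper_force: 0.0
```

```bash
python3 - <<'E'
from h import *
favg(3)
a=wristW();fit(*a[1:]);print(a[0]["tool_rot"]);cv2.imwrite("pics/w4.png",a[1][...,::-1])
E
```

```text
F,pos [ 3.4000e-01 -1.0000e-02 -2.6000e-01  4.1760e+02  2.3383e+02 -5.1500e+00]
case 9150 (array([459.3, 357.1]), array([54.2, 99.2]), 58.8) [454.1 349.6  33.9]
wedge 6468 (array([453.7, 277.4]), array([76.7, 47.6]), 46.1) [449.7 282.    9.5]
heel (array([429. , 262.7]), array([21.6, 27.7]), 50.3) [431.1 267.5  22.4] tip [465.7 296.8   3.1]
[-3.14025215e+00  8.60245498e-05  2.52492303e+00]
```

View pics/w4.png

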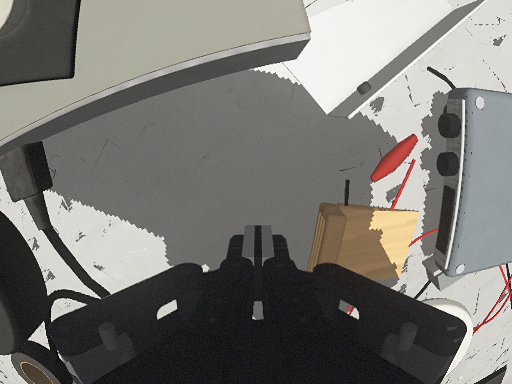

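Call:
play_rows(
  targets=[
    [1,0,0.7,0,0],
    [1,0,1.2,0,0],
    [1,0,1.6,0,0],
    [1,0,2.0,0,0],
    [1,0,2.4,0,0],
    [1,0,2.8,0,0],
    [1,0,3.2,0,0],
    [1,0,3.5,0,0],
    [1,0,3.5,0,0],
  ],
)

```text
clock: 11.4
eef_pos: [438.7, 263.1, -4.0]
tool_rot: [3.141, 0.0, 2.525]
force: [-1.2, -0.2, 0.0]
width: -0.2
gripper_force: 0.0
```

```bash
python3 - <<'E'
from h import *
favg(4)
a=wristW();fit(*a[1:]);cv2.imwrite("pics/w5.png",a[1][120:320,190:460,::-1].repeat(2,0).repeat(2,1))
E
```

```text
F,pos [-3.5000e-01 -1.7000e-01 -1.8000e-01  4.3843e+02  2.6281e+02 -4.0200e+00]
case 20680 (array([468.6, 372. ]), array([88.4, 99.2]), 58.5) [459.6 363.1  33.9]
wedge 6220 (array([465. , 296.1]), array([61.1, 46.3]), 50.8) [457.9 298.6  10.2]
heel (array([456.7, 294. ]), array([48.5, 30.1]), 41.9) [443.1 284.1  22.4] tip [472.2 312.2   3.6]
```

View pics/w5.png

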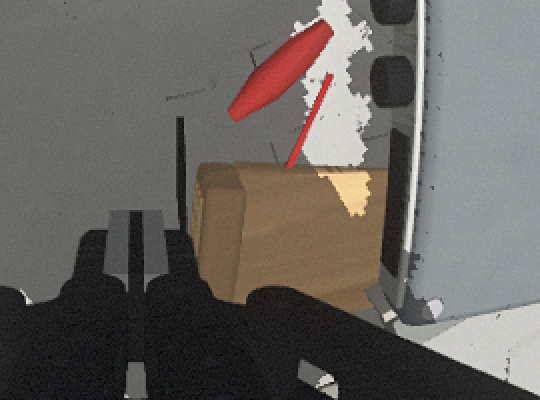

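The wedge is aligned with the case and its tip is at the front edge. I'll push on.

Call:
play_rows(
  targets=[
    [1,0,0.4,0,0],
    [1,0,0.8,0,0],
    [1,0,1.1,0,0],
    [1,0,1.4,0,0],
    [1,0,1.4,0,0],
  ],
)

```text
clock: 12.15
eef_pos: [446.8, 274.6, -4.0]
tool_rot: [3.141, 0.0, 2.525]
force: [0.9, 0.2, -0.5]
width: 0.1
gripper_force: 0.0
```

```bash
cat >> h.py <<'E'
def wedge(s,im,d,W):
    im=im.astype(int);m=(d>0)&(im[...,0]>im[...,2]+18)&(im[...,1]>im[...,2]+7)&(np.hypot(W[...,0]-462,W[...,1]-295)<50)
    h=W[m&(abs(W[...,2]-22)<1.5)];print("heel top",len(h),rect(h));f=W[m&(W[...,2]<13)&(W[...,2]>2)]
    q=np.linalg.lstsq(np.c_[f[:,:2],np.ones(len(f))],f[:,2],rcond=None)[0];print("slope dir deg",np.degrees(np.arctan2(-q[1],-q[0])).round(1),np.hypot(*q[:2]).round(3),"top z extrapolated at corner",q@[484.3,327,1])
E
python3 - <<'E'
from h import *
favg(5)
a=wristW();fit(*a[1:]);wedge(*a);plane((485,325),*a)
E
```

```text
F,pos [ 4.5000e-01  1.2000e-01 -4.3000e-01  4.4648e+02  2.7416e+02 -4.0000e+00]
case 25738 (array([472.2, 377.6]), array([101.6,  99.5]), 58.3) [461.5 368.   34. ]
wedge 4689 (array([465.2, 303.2]), array([43.8, 41. ]), 53.7) [459.3 304.8  12.2]
heel (array([458.9, 303.2]), array([36.2, 32.4]), 58.9) [450.7 294.9  22.3] tip [450.5 314.1   2.6]
heel top 1024 (array([459.5, 302. ]), array([35. , 30.2]), 47.6)
slope dir deg 70.8 0.142 top z extrapolated at corner 5.272802521084884
tilt [0.0017 0.0027] z corner 33.94 z far 34.23 25213
```

Call:
play_rows(
  targets=[
    [1,0,0.1,0,0],
    [1,0,0.2,0,0],
    [1,0,0.3,0,0],
    [1,0,0.4,0,0],
    [1,0,0.4,0,0],
  ],
)

```text
clock: 12.95
eef_pos: [448.8, 277.4, -4.0]
tool_rot: [3.141, 0.0, 2.525]
force: [-0.1, -0.2, 0.8]
width: -0.1
gripper_force: 0.1
```

```bash
python3 - <<'E'
from h import *
favg(6)
a=wristW();fit(*a[1:]);plane((485,325),*a)
E
```

```text
F,pos [-4.4000e-01  1.0000e-02 -3.4000e-01  4.4878e+02  2.7735e+02 -4.0100e+00]
case 27482 (array([473. , 379.3]), array([105.4,  99.4]), 58.6) [462.2 369.5  34. ]
wedge 4241 (array([465.5, 304.3]), array([38.1, 42.8]), 58.7) [459.7 306.4  12.6]
heel (array([459.5, 305. ]), array([31.3, 31.7]), 59.1) [452.2 298.   22.3] tip [450.  315.6   2.5]
tilt [0.0018 0.0023] z corner 33.94 z far 34.18 26942
```

Call:
play_rows(
  targets=[
    [1,0,0.1,0,0],
    [1,0,0.2,0,0],
    [1,0,0.2,0,0],
  ],
)

```text
clock: 13.6
eef_pos: [449.8, 278.8, -4.0]
tool_rot: [-3.141, -0.0, 2.525]
force: [-0.6, -0.1, -0.1]
width: -0.2
gripper_force: 0.3
```

```bash
python3 - <<'E'
from h import *
favg(8)
a=wristW();plane((485,325),*a)
E
```

```text
F,pos [-4.5000e-01 -4.6000e-01  4.0000e-01  4.4981e+02  2.7884e+02 -4.0200e+00]
tilt [0.0015 0.0023] z corner 33.95 z far 34.2 27626
```

Call:
play_rows(
  targets=[
    [1,0,-0.5,0,0],
    [1,0,-0.8,0,0],
    [1,0,-0.8,-2.5,0],
    [1,0,-0.8,-5.5,0],
    [1,0,1.5,-6,0],
    [1,0,4,-6,0],
    [1,0,6,-6,0],
    [1,0,6,-5,0],
    [1,0,6,-3.6,0],
    [1,0,6,-3.2,0],
  ],
)

```text
clock: 15.05
eef_pos: [482.2, 325.5, 25.6]
tool_rot: [-3.136, -0.002, 2.524]
force: [-0.9, -0.1, 0.3]
width: -0.2
gripper_force: 0.0
```

Call:
play_rows(
  targets=[
    [1,0,0,0,0],
    [1,0,0,0.1,0],
    [1,0,0,0.2,0],
    [1,0,0,0.2,0],
  ],
)

```text
clock: 15.45
eef_pos: [484.7, 327.7, 26.2]
tool_rot: [3.141, 0.0, 2.525]
force: [0.4, -0.7, 0.1]
width: 0.1
gripper_force: 0.0
```

Call:
play_rows(
  targets=[
    [1,0,0,0.1,0],
    [1,0,0,0.2,0],
    [1,0,0,0.2,0],
  ],
)

```text
clock: 15.75
eef_pos: [484.5, 327.8, 24.0]
tool_rot: [-3.142, -0.0, 2.525]
force: [-0.1, -0.0, -0.1]
width: 0.1
gripper_force: 0.0
```

```bash
python3 - <<'E'
from h import *
favg(4)
a=wristW();fit(*a[1:]);plane((485,325),*a)
E
```

```text
F,pos [-1.3000e-01  1.4000e-01 -3.0000e-01  4.8453e+02  3.2781e+02  2.4000e+01]
case 33584 (array([476.7, 385.3]), array([118.9,  99. ]), 58.4) [470.3 386.4  34. ]
wedge 3438 (array([467.9, 298.2]), array([43.6, 54.2]), 66.3) [463.4 301.7  14.6]
heel (array([464.8, 304.6]), array([33.3, 48.8]), 55.2) [459.5 296.3  22.3] tip [454.3 307.4   2.6]
tilt [0.0012 0.001 ] z corner 33.96 z far 34.07 33217
```

Call:
play_rows(
  targets=[
    [1,0,0,0.05,0],
    [1,0,0,0.1,0],
    [1,0,0,0.1,0],
  ],
)

```text
clock: 16.3
eef_pos: [484.7, 327.7, 23.5]
tool_rot: [3.141, -0.0, 2.525]
force: [-1.0, -1.4, 4.8]
width: -0.2
gripper_force: 2.7
```

Call:
play_rows(
  targets=[
    [1,0,0,0.05,0],
    [1,0,0,0.1,0],
    [1,0,0,0.1,0],
  ],
)

```text
clock: 16.6
eef_pos: [484.7, 327.6, 23.3]
tool_rot: [3.141, -0.0, 2.524]
force: [-2.3, -1.5, 11.6]
width: -0.1
gripper_force: 5.9
```

```bash
python3 - <<'E'
from h import *
favg(6)
a=wristW();plane((485,325),*a)
E
```

```text
F,pos [ -2.47  -2.    11.15 484.75 327.63  23.33]
tilt [-0.0015  0.0081] z corner 33.48 z far 34.46 33499
```

```bash
python3 - <<'E'
from h import *
im,d=ctrl.get_image("scene");fit(im,d,world("scene",d))
favg(8);a=wristW();plane((485,325),*a)
print(ctrl.finish_job(),ctrl.read_state()["force"])
E
```

```text
case 315 (array([471.8, 388. ]), array([122.5,  95.4]), 61.5) [464.3 387.7  34.5]
wedge 99 (array([468.4, 307.5]), array([59.5, 45. ]), 51.8) [460.3 297.2  12.8]
heel (array([457.5, 290.2]), array([13.5, 40.2]), 54.6) [456.8 289.2  22. ] tip [463.5 302.    3.1]
F,pos [ -2.22  -1.92  11.67 484.74 327.63  23.33]
tilt [-0.0016  0.0081] z corner 33.49 z far 34.48 33491
the job is handed in; nothing more can be done
the job is handed in; nothing more can be done
```

The job is handed in: the case rocked about 5.5 mm on the first press; with the wedge under the short foot it now sits firm under about 11 N, the pressed corner at about 33.5 mm and tilt about 0.008 rad, and the judge gave no verdict.

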